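Tighten the centrifuge rotor with its key and close the lid

TASK

The rotor of the small bench centrifuge is held by a square-headed screw that is not yet tight. Take the rotor key from its caddy, set it down square over the screw head and pause there, then with the key turn the screw clockwise until it is fully home. Stand the key back in its caddy, then lower the centrifuge lid gently until it is shut, and leave the other things on the bench where they are.

Things in the scene. Friction and masses are not known exactly. Their poses are not given: they have to be found in the camera images.
- bench_spinner: White bench centrifuge, fixed, 212 x 172 mm, deck 85 mm high, front facing the robot's right. Origin on the worktop under the rotor and screw axis; own x points to the lid's hinge side (housing x = -86 to +126 mm, y = -86 to +86 mm), z up. A 132 mm round opening in the deck shows the aluminium rotor, which does not turn.
- screw_seat (a point): Screw on the rotor's axis, vertical: 34 mm round collar; on it a 14 mm square head 10 mm high; on that a tapered round nose 6 mm high (14 to 8 mm diameter). This point: on the axis on the collar's upper face (62 mm above the worktop with the screw out, 58 mm home); x and y are square to the head's flats and turn with it, z up.
- screw (a joint): Turn of the retaining screw, rad: grows clockwise seen from above, starts between 0 and 0.3, hard stop (fully home) at 1.25. It sinks 3.2 mm per rad. Friction 0.12 N m; it stays where it is left.
- key: Rotor key, 134 mm, 160 g: octagonal steel socket (24 mm over flats) with a 16 mm square recess 18 mm deep, 12 mm shaft, flat black handle 38 mm wide (own x), 14 mm thick (own y), 88 to 134 mm along z. Origin: middle of the socket's open end; z runs to the handle; recess flats square to x, y. Starts in the caddy, socket down, leaning 22 degrees to the caddy's -x side (to the robot).
- key_grip (a point): Middle of the key's flat handle, 112 mm from the socket's open end, same axes as the key: the place to grip, across the 14 mm thickness (own y).
- caddy_floor (a point): Open-topped upright rectangular caddy of bare aluminium, on a 90 x 80 mm dark base, fixed to the worktop. This point is the middle of its inner floor, 6 mm above the worktop; inside 40 mm (own x) by 36 mm (own y), walls 4 mm, rim 60 mm above this point. z up.
- lid_hinge (a point): Middle of the lid's hinge line, 89 mm above the worktop and 112 mm from the screw axis along the centrifuge's x; own axes as the centrifuge's, the hinge line runs along y.
- lid_edge (a point): Middle of the lid's free edge on its outer face, 190 mm from the hinge line. The lid is a flat white panel 166 mm wide and 12 mm thick (with a grey lip of 70 mm that reaches 11 mm beyond this edge); at joint 0 its underside lies level with the hinge line and its outer face 12 mm higher.
- lid (a joint): Opening angle of the lid, rad: 0 is shut, resting on its stop; starts open between 1.7 and 1.85. Stiff friction hinge (0.32 N m): the lid stays at any angle; it can be pushed shut on its outer face.
- timer: White lab timer, 64 x 64 x 19 mm, loose on the worktop at the right, near the caddy, origin under its centre; leave alone.
- dropper_a: Small dropper bottle with red cap, 25 mm diameter, 58 mm high, loose, origin under its centre; leave alone.
- dropper_b: Small dropper bottle with blue cap, 25 mm diameter, 58 mm high, loose, origin under its centre; leave alone.
- tip_box_b: Blue pipette-tip box, 83 x 118 x 69 mm, loose, origin under its centre; leave alone.

How it is judged:
On the way, in this order (a step that is already met when the one before it is completed fails the run):
1. the key stands square on the screw head before the screw is turned (horizontal distance between key and screw_seat below 0.004 m and z of key in the frame of screw_seat below 0.006 m and angle between the z axis of key and the z axis of screw_seat, either way round below 0.09 rad and value of joint screw below 0.45 rad), for 0.2 s.
2. the screw is turned fully home with the key square on it (horizontal distance between key and screw_seat below 0.005 m and z of key in the frame of screw_seat below 0.009 m and angle between the z axis of key and the z axis of screw_seat, either way round below 0.12 rad and value of joint screw above 1.13 rad), for 0.1 s.
3. the key is back in its caddy, let go, while the lid is still open (horizontal distance between key and caddy_floor below 0.03 m and z of key in the frame of caddy_floor below 0.03 m and angle between key's own z axis and vertical below 0.8 rad and contact force between the fingers and key below 0.1 N and value of joint screw above 1.13 rad and value of joint lid above 0.8 rad), for 0.2 s.
At the end, for the whole second after the job is handed in: the screw is within 0.12 rad of its stop; the key stands in the caddy (socket within 30 mm of the floor's middle and 30 mm of its height, leaning less than 45 degrees), released and at rest; the lid is shut to within 0.04 rad (horizontal distance between key and caddy_floor below 0.03 m and z of key in the frame of caddy_floor below 0.03 m and angle between key's own z axis and vertical below 0.8 rad and contact force between the fingers and key below 0.1 N and value of joint screw above 1.13 rad and value of joint lid below 0.04 rad and linear speed of key below 0.03 m/s); the robot touches nothing.
It fails at once if the screw is turned while the key is not square on it (velocity of joint screw above 0.2 rad/s and (angle between the z axis of key and the z axis of screw_seat, either way round above 0.15 rad or horizontal distance between key and screw_seat above 0.007 m)).
It fails at once if the lid is slammed (closing faster than 2 rad/s) (velocity of joint lid below -2 rad/s).
It fails at once if another thing is pushed more than 30 mm out of its place (distance of any of timer, dropper_a, dropper_b, tip_box_b from where it was at the start of the episode above 0.03 m).
It also fails if it takes over 72 s, if anything falls off the work surface, if the arm or the gripper's body presses on something with over 40 N, if the wrist force passes 120 N, or if a joint passes its speed limit or range.

ROBOT

A 6-joint arm with a two-finger parallel gripper is mounted at the origin on a cart in front of the work surface, level with it; the furniture and walls round the work are solid. World frame = base frame: x ahead of the robot, y to its left, z up, the work surface at z = 0. Lengths are in m, angles in rad, forces in N, time in s.
With the tool pointing down it reaches from about 0.3 to 0.825 m from the base axis. Payload 5.4 kg.
Tool frame: the origin (TCP) lies between the finger pads; the fingertips stand env.nose_length ahead of it and the grasp point (between the pads) lies 8 mm behind it (env.nose_length is the distance from the TCP to the fingertips, in m); z points along the fingers, y is the line along which they close (so a half turn about z gives the same grasp; the last joint's range is limited). The gripper opens to 92 mm and grips with 3 to 60 N. Pads are 20 mm wide; open, the fingers measure 128 mm over their backs; the gripper's body (75 mm by 189 mm) begins 69 mm behind the grasp point.
Start: joints at [-1.489, 0.158, 1.597, -0, 1.386, -0.21], TCP at [0.165, -0.551, 0.226] pointing down, gripper open.
Joint ranges: [-2.91, 2.91], [-0.94, 2.29], [0.18, 2.7], [-1.29, 4.43], [0.17, 2.64], [-3, 3]. Speed limits (rad/s): [2.57, 2.57, 3.14, 3.14, 3.14, 3.14].

INTERFACE

Orientations are given as a unit quaternion [w, x, y, z].
In Python, from workcell import env gives the robot as it stands. The module is installed in compiled form; this text tells all that it offers.
- The arm moves only by the tool jog_arm, never from a script. Its arguments are lists of equal length, an entry for each row: "delta_rot": the turn, a rotation vector about the tool's x, y, z in rad, a list of three; "translation": the shift along the tool's x, y, z in m, a list of three; "claw": the finger opening in m, from 0 to 0.0919. In form: {"delta_rot": [[ax, ay, az], ...], "translation": [[x, y, z], ...], "claw": [claw, ...]}. A call has 1 to 20 rows; each row shifts and turns the commanded pose from where the row before left it, along the tool's axes as they then stand; what a row does not reach is not made up. A row lasts 1/12 s, in which the tool goes at most 41.7 mm and 7.16 degrees, less where a joint would pass 70% of its speed; a pose out of reach is approached as far as the arm can. A call with a gripper value outside its range is refused whole. The fingers move at their own pace and stop on an object; "newtons" is the grip in N (left out, the last holds). Time passes only in rows, so rows that do not move let the fingers close. It gives the time, the measured TCP pose, the force, the opening and the grip force at its end, in the units of the state.
- env.get_obs(): the state, without advancing time (a new reading comes with each control period).
- env.snapshot(name): name is "side" or "top" or "wrist"; returns the picture (400x640x3 uint8, red, green, blue); there is no depth.
- env.camera_params(name): a dict with "K" (3x3 intrinsics, pixels), "rvec" (rotation vector, rad) and "tvec" (3), from world to camera coordinates, as OpenCV has them; the wrist camera has in their place "hand_eye" (4x4, takes a point from camera to tool coordinates, whose origin is the TCP and whose axes are the flange's). Camera axes: x right, y down, z forward; pixel columns grow to the right and rows downward; lengths in m; the calibration is good to about 2 mm. The wrist camera is an equidistant fisheye: a pixel r from the principal point sees the ray r / f radians off the axis. A picture is of the moment at which its call begins: read the wrist's pose just before it. camera_params takes no time and is no camera call.
- env.hand_in(): hands the job in; it is judged then, once.
Trained networks look in the newest picture that a camera, given by its name, has taken for a name from the list of things; names that differ only in an ending like _2 or _b are one class to them, and where a whole thing is asked for, a point or a joint stands for the part that bears it (a point fixed in the world has none). Each returns a list of dicts, best first, with "p" (0 to 1); they miss things now and then, are a little off and sometimes report something else, mostly with a low value. They report only what shows in the picture. A call takes as long as a camera call.
- env.look_for(label, camera): "xy" ([column, row] in pixels, amid what is visible of it).
The state is a dict: "t": time; "q": joint angles; "dq": joint speeds; "tau": joint torques, N m; "tcp_pos": TCP position; "tcp_rot": TCP orientation; "ft_force": force on the tool from outside, world axes, zero at the start; "wrist_torque": the same for the moment, N m; "finger_gap": opening from 0.0 (shut) to 1.0 (fully open); "grip_force": force on a finger pad.
Only numpy, scipy, OpenCV 4.12 (cv2) and the standard library are available. Lean on these libraries where they do the work, as an engineer would, in place of code of your own. Each camera call takes 0.05 s, during which the arm holds its last target. There are 200 camera calls.

## Working session

There is one attempt and no reset: what is moved stays moved. The work goes in short steps, Python scripts to look and compute and a tool call to move; the robot and the scene stay as the last step left them, time stands still between calls to the robot, and variables do not carry over. Pictures are saved under pics/ and viewed, at most 10 in all, crops included, and the job is handed in when it is done.

Besides the shell and the picture viewer there is one more tool, called after "Call:" as a command line: name --argument value ..., lists and objects as JSON in quotes. jog_arm: Moves the arm, as the interface text tells. Its arguments: {"type":"object","properties":{"delta_rot":{"type":"array","items":{"type":"array","items":{"type":"number"}}},"translation":{"type":"array","items":{"type":"array","items":{"type":"number"}}},"claw":{"type":"array","items":{"type":"number"}},"newtons":{"type":"number"}},"required":["delta_rot","translation","claw"]}

```bash
mkdir -p pics
cat > h.py <<'E'
import numpy as np, cv2
from workcell import env
from scipy.spatial.transform import Rotation as R
def save(c,n):
    im=env.snapshot(c); cv2.imwrite(f'pics/{n}.png',im[:,:,::-1]); return im
E
python3 - <<'E'
from h import *
o=env.get_obs(); print(o['tcp_pos'],o['tcp_rot'],env.nose_length,o['t'])
for c in ['side','top','wrist']:
    save(c,c+'0'); p=env.camera_params(c); print(c,{k:np.round(v,4).tolist() for k,v in p.items()})
    for l in ['bench_spinner','screw_seat','key','key_grip','caddy_floor','lid_edge','timer','dropper_a','tip_box_b']:
        print(l,[(np.round(d['xy']).tolist(),round(d['p'],2)) for d in env.look_for(l,c)[:3]])
a=cv2.imread('pics/side0.png');b=cv2.imread('pics/top0.png')
E
```

```text
[ 0.16535184 -0.55008165  0.22464319] [-9.24583717e-04  9.89376819e-01  1.45370734e-01  7.44367031e-05] 0.011 0.0
side {'K': [[510.4294, 0.0, 318.7892], [0.0, 510.4294, 194.3521], [0.0, 0.0, 1.0]], 'rvec': [2.3335, -0.5679, 0.2153], 'tvec': [-0.4754, 0.2578, 1.5609]}
bench_spinner [([293.0, 170.0], 0.94)]
screw_seat []
key [([359.0, 304.0], 0.73)]
key_grip []
caddy_floor [([360.0, 304.0], 0.68), ([366.0, 319.0], 0.59), ([290.0, 172.0], 0.18)]
lid_edge [([283.0, 139.0], 0.63)]
timer [([337.0, 265.0], 0.72)]
dropper_a [([364.0, 218.0], 0.61), ([307.0, 239.0], 0.53)]
tip_box_b [([244.0, 142.0], 0.86)]
top {'K': [[424.7702, 0.0, 317.4609], [0.0, 424.7702, 208.693], [0.0, 0.0, 1.0]], 'rvec': [2.156, -2.1692, 0.1322], 'tvec': [0.0039, 0.5212, 1.3362]}
bench_spinner [([271.0, 206.0], 0.56)]
screw_seat [([291.0, 212.0], 0.63)]
key [([450.0, 231.0], 0.54)]
key_grip [([451.0, 227.0], 0.53)]
caddy_floor [([441.0, 221.0], 0.81)]
lid_edge [([238.0, 203.0], 0.98)]
timer []
dropper_a []
tip_box_b [([182.0, 229.0], 0.71), ([383.0, 222.0], 0.48)]
wrist {'K': [[309.7069, 0.0, 322.4578], [0.0, 309.7069, 198.6584], [0.0, 0.0, 1.0]], 'hand_eye': [[-0.0001, -0.9696, -0.2446, 0.0679], [1.0, -0.0002, 0.0001, 0.0007], [-0.0001, -0.2446, 0.9696, -0.1594], [0.0, 0.0, 0.0, 1.0]]}
bench_spinner []
screw_seat []
key []
key_grip []
caddy_floor []
lid_edge []
timer []
dropper_a []
tip_box_b []
```

View pics/side0.png

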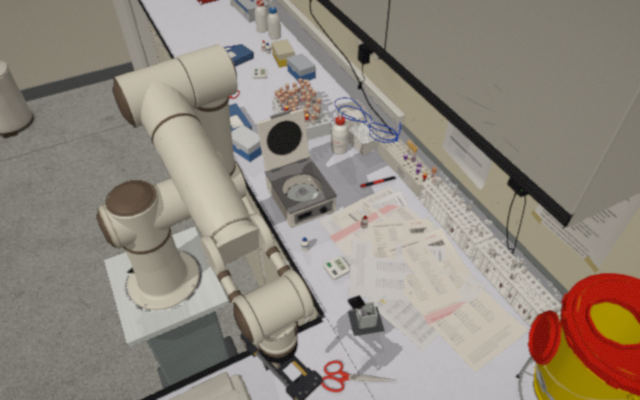

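View pics/top0.png

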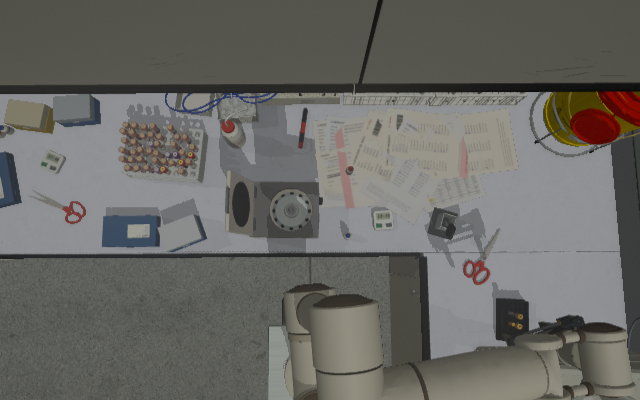

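The side view shows the centrifuge with its lid open near (295,170) and the caddy near (365,315). In the top view the rotor is near (291,210), the caddy near (443,222) and the bottles near (346,230) and (350,170).

```bash
cat >> h.py <<'E'
def ray(c,uv,z):
    p=env.camera_params(c); Rm=cv2.Rodrigues(np.array(p['rvec'],float))[0]; t=np.array(p['tvec'],float).ravel(); K=np.array(p['K'])
    d=Rm.T@np.linalg.inv(K)@np.array([uv[0],uv[1],1.]); o=-Rm.T@t
    return o+d*(z-o[2])/d[2]
def proj(c,P):
    p=env.camera_params(c); return cv2.projectPoints(np.array(P,float).reshape(-1,3),np.array(p['rvec'],float),np.array(p['tvec'],float),np.array(p['K']),None)[0].reshape(-1,2)
E
python3 - <<'E'
from h import *
for n,uv,z in [('screw',(291,210),.07),('caddyrim',(443,222),.06),('lid edge',(238,203),.25),('timer',(383,220),.02),('drop',(346,230),.03),('drop2',(350,170),.058)]:
    print(n,ray('top',uv,z).round(3))
a=cv2.imread('pics/top0.png')
b=np.hstack([cv2.resize(a[165:250,220:330],(520,400),interpolation=3),cv2.resize(a[195:245,415:465],(280,280),interpolation=3).__class__(0) if 0 else cv2.copyMakeBorder(cv2.resize(a[200:245,420:465],(280,280),interpolation=3),0,120,0,0,0)])
cv2.imwrite('pics/c1.png',b)
E
```

```text
screw [0.513 0.084 0.07 ]
caddyrim [ 0.473 -0.393  0.06 ]
lid edge [0.512 0.216 0.25 ]
timer [ 0.484 -0.211  0.02 ]
drop [ 0.452 -0.09   0.03 ]
drop2 [ 0.642 -0.104  0.058]
```

View pics/c1.png

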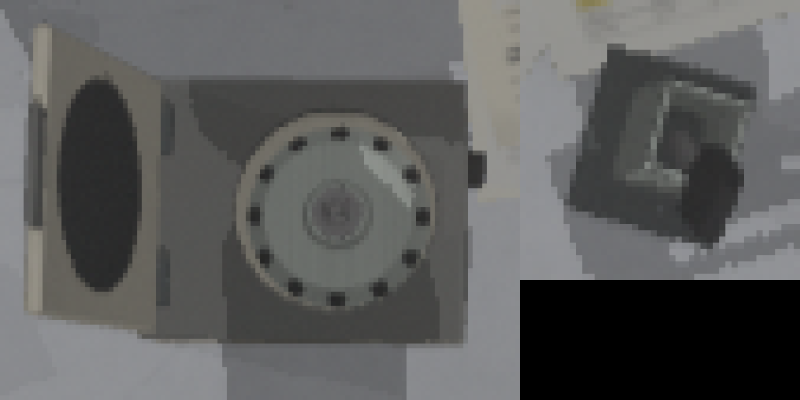

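Top view confirmed: the caddy is yawed about -15° and the key handle leans toward the robot. I'll move the wrist camera over it.

Call:
jog_arm --delta_rot '[[0, 0, 0], [0, 0, 0], [0, 0, 0], [0, 0, 0], [0, 0, 0], [0, 0, 0], [0, 0, 0], [0, 0, 0], [0, 0, 0], [0, 0, 0], [0, 0, 0.113], [0, 0, 0.113], [0, 0, 0.113], [0, 0, 0.113], [0, 0, 0.113], [0, 0, 0], [0, 0, 0]]' --translation '[[0.033, -0.0057, -0.004], [0.033, -0.0057, -0.004], [0.033, -0.0057, -0.004], [0.033, -0.0057, -0.004], [0.033, -0.0057, -0.004], [0.033, -0.0057, -0.004], [0.033, -0.0057, -0.004], [0.033, -0.0057, -0.004], [0.033, -0.0057, -0.004], [0.033, -0.0057, -0.004], [0, 0, 0], [0, 0, 0], [0, 0, 0], [0, 0, 0], [0, 0, 0], [0, 0, 0], [0, 0, 0]]' --claw '[0.06, 0.06, 0.06, 0.06, 0.06, 0.06, 0.06, 0.06, 0.06, 0.06, 0.06, 0.06, 0.06, 0.06, 0.06, 0.06, 0.06]'

```text
t: 2.92
tcp_pos: [0.465, -0.4012, 0.2655]
tcp_rot: [-0.0, 0.991, -0.135, -0.0]
ft_force: [0.5, 0.8, 0.2]
finger_gap: 0.652
grip_force: 0.0
```

```bash
cat >> h.py <<'E'
def wcam():
    o=env.get_obs(); p=env.camera_params('wrist'); T=np.eye(4); q=o['tcp_rot']; T[:3,:3]=R.from_quat([q[1],q[2],q[3],q[0]]).as_matrix(); T[:3,3]=o['tcp_pos']
    return T@np.array(p['hand_eye']),np.array(p['K'])
def wray(W,K,uv,z):
    d=(np.array(uv)-K[:2,2])/K[0,0]; r=np.linalg.norm(d)+1e-12
    v=np.r_[np.sin(r)*d/r,np.cos(r)]; v=W[:3,:3]@v; return W[:3,3]+v*(z-W[2,3])/v[2]
def wproj(W,K,P):
    P=np.atleast_2d(P); c=(P-W[:3,3])@W[:3,:3]; n=np.hypot(c[:,0],c[:,1]); th=np.arctan2(n,c[:,2])
    return K[:2,2]+K[0,0]*(th/n)[:,None]*c[:,:2]
E
python3 - <<'E'
from h import *
W,K=wcam(); save('wrist','w1'); np.save('W1.npy',W); o=env.get_obs(); print(o['tcp_pos'],o['tcp_rot'],o['q'].round(3) if hasattr(o['q'],'round') else o['q'])
for l in ['key','key_grip','caddy_floor','timer']: print(l,[(np.round(d['xy']).tolist(),round(d['p'],2)) for d in env.look_for(l,'wrist')[:3]])
E
```

```text
[ 0.46503285 -0.4011529   0.26559304] [-1.32848659e-05  9.90894937e-01 -1.34637375e-01 -1.66439761e-05] [-0.908  0.236  1.429 -0.     1.477  0.933]
key [([325.0, 192.0], 0.67), ([105.0, 115.0], 0.27)]
key_grip [([322.0, 194.0], 0.7)]
caddy_floor [([324.0, 153.0], 0.65)]
timer [([195.0, 192.0], 0.65)]
```

View pics/w1.png

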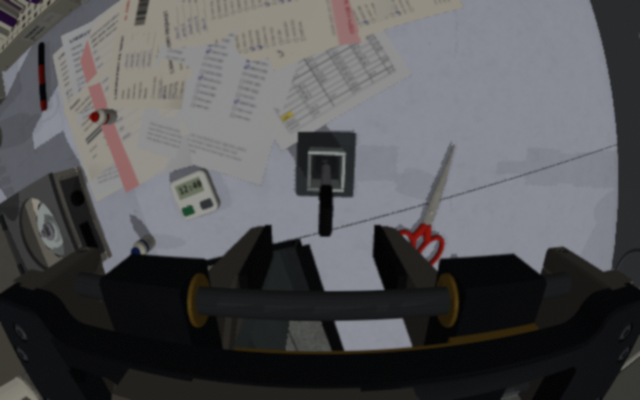

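The wrist view shows the caddy rim at columns 308–347, rows 150–192, with the handle leaning straight down in the picture at (326,210). Next I'll overlay a model to refine the pose.

```bash
cat >> h.py <<'E'
def box(c,yaw,lx,ly,z):
    r=R.from_euler('z',yaw).as_matrix(); return np.array([r@[a*lx/2,b*ly/2,0] for a,b in [(1,1),(1,-1),(-1,-1),(-1,1)]])+[c[0],c[1],z]
def zoom(im,r0,r1,c0,c1,s,curves,name):
    z=cv2.resize(im[r0:r1,c0:c1],None,fx=s,fy=s,interpolation=cv2.INTER_CUBIC)
    z=cv2.convertScaleAbs(z,alpha=1.6)
    for pts,col in curves: cv2.polylines(z,[np.round((np.array(pts)-[c0-.5,r0-.5])*s).astype(int).reshape(-1,1,2)],len(pts)>2,col,1)
    cv2.imwrite('pics/'+name,z)
E
python3 - <<'E'
from h import *
W=np.load('W1.npy');K=np.array(env.camera_params('wrist')['K'])
im=cv2.imread('pics/w1.png')
cs=[wray(W,K,p,.066) for p in [(308,150),(347,150),(347,192),(308,192)]]
print(np.round(cs,4)); c=np.mean(cs,0); print(c)
yaw=np.arctan2(-(cs[0]-cs[1])[0],(cs[0]-cs[1])[1]);print(yaw)
yaw=-.27
r=R.from_euler('z',yaw).as_matrix()
g=lambda x,y,z:c*[1,1,0]+[0,0,.006]+r@[x,y,z]
print('grip',g(-.033,0,.1083))
a=np.deg2rad(22);kx=np.array([np.cos(a),0,np.sin(a)]);kz=np.array([-np.sin(a),0,np.cos(a)])
hp=[g(*(np.array([.0089,0,.0045])+kz*s+kx*sx*.019)) for s,sx in [(.088,-1),(.088,1),(.134,1),(.134,-1)]]
pr=lambda P:wproj(W,K,np.array(P))
zoom(im,110,250,270,380,4,[(pr(box(c,yaw,.048,.044,.066)),(0,255,0)),(pr(box(c,yaw,.04,.036,.066)),(0,255,0)),(pr(box(c,yaw,.09,.08,.006)),(0,0,255)),(pr(hp),(255,255,0))],'z1.png')
E
```

```text
[[ 0.504  -0.3955  0.066 ]
 [ 0.492  -0.4391  0.066 ]
 [ 0.4435 -0.4265  0.066 ]
 [ 0.4559 -0.3817  0.066 ]]
[ 0.47382609 -0.41070477  0.066     ]
-0.2685020589070256
grip [ 0.44202165 -0.40190263  0.1143    ]
```

View pics/z1.png

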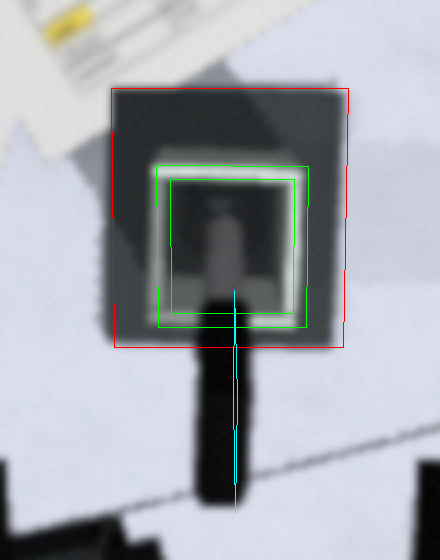

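Call:
jog_arm --delta_rot '[[0, 0, 0], [0, 0, 0], [0, 0, 0], [0, 0, 0.03], [0, 0.096, 0], [0, 0.096, 0], [0, 0.096, 0], [0, 0.096, 0], [0, 0, 0], [0, 0, 0], [0, 0, 0], [0, 0, 0], [0, 0, 0], [0, 0, 0], [0, 0, 0]]' --translation '[[-0.0188, 0.0011, 0.022], [-0.0188, 0.0011, 0.022], [-0.0188, 0.0011, 0.022], [0, 0, 0], [0, 0, 0], [0, 0, 0], [0, 0, 0], [0, 0, 0], [0, 0, 0], [0, 0, 0.02], [0, 0, 0.02], [0, 0, 0.02], [0, 0, 0.01], [0, 0, 0], [0, 0, 0]]' --claw '[0.05, 0.05, 0.05, 0.05, 0.05, 0.05, 0.05, 0.05, 0.05, 0.05, 0.05, 0.05, 0.05, 0.05, 0.05]'

```text
t: 4.42
tcp_pos: [0.4352, -0.3969, 0.1348]
tcp_rot: [0.028, 0.971, -0.148, 0.188]
ft_force: [-0.6, -0.2, -0.1]
finger_gap: 0.546
grip_force: 0.0
```

Run:
```python
from h import *
W,K=wcam(); im=save('wrist','w2')[:,:,::-1].copy(); o=env.get_obs()
T=np.array(o['tcp_rot']);Rt=R.from_quat(T[[1,2,3,0]]).as_matrix();p=np.array(o['tcp_pos'])
tgt=np.array([.4456,-.4003,.1069]);print('rem in tool',(Rt.T@(tgt-p)).round(4),p.round(4))
psi=-.30;r=R.from_euler('z',psi).as_matrix();c=np.array([.4743,-.4092,0])
g=lambda v:c+[0,0,.006]+r@v
a=np.deg2rad(22);kx=np.array([np.cos(a),0,np.sin(a)]);kz=np.array([-np.sin(a),0,np.cos(a)]);ky=np.array([0,1,0])
cur=[]
for sy in(-1,1): cur.append((wproj(W,K,[g(np.array([.0089,0,.0045])+kz*s+kx*sx*.019+ky*sy*.007) for s,sx in [(.088,-1),(.088,1),(.134,1),(.134,-1)]]),(255,255,0)))
cur.append((wproj(W,K,box(c,psi,.048,.044,.066)),(0,255,0)))
zoom(im,60,330,190,450,2.2,cur,'z2.png')
```

```text
rem in tool [-0.0009 -0.0004  0.0307] [ 0.4353 -0.3975  0.1357]
```

View pics/z2.png

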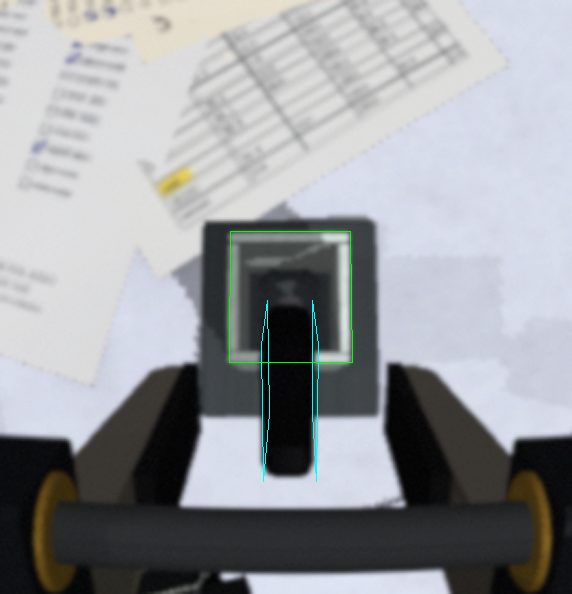

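The model overlay matches the handle and rim to about 1 mm, so I'll advance and grip.

Call:
jog_arm --delta_rot '[[0, 0, 0], [0, 0, 0], [0, 0, 0], [0, 0, 0], [0, 0, 0], [0, 0, 0], [0, 0, 0], [0, 0, 0], [0, 0, 0]]' --translation '[[-0.0005, 0, 0.015], [0, 0, 0.0155], [0, 0, 0], [0, 0, 0], [0, 0, 0], [0, 0, 0], [0, 0, 0], [0, 0, 0], [0, 0, 0]]' --claw '[0.05, 0.05, 0.05, 0.05, 0, 0, 0, 0, 0]' --newtons 50

```text
t: 5.22
tcp_pos: [0.4453, -0.4004, 0.1067]
tcp_rot: [0.029, 0.97, -0.148, 0.189]
ft_force: [-0.5, -0.1, 0.2]
finger_gap: 0.204
grip_force: 0.0
```

Call:
jog_arm --delta_rot '[[0, 0, 0], [0, 0, 0], [0, 0, 0], [0, 0, 0], [0, 0, 0], [0, 0, 0], [0, 0, 0]]' --translation '[[0, 0, 0], [0, 0, 0], [0, 0, 0], [0, 0, 0], [0.0005, 0, -0.0044], [0.0019, 0, -0.0046], [0, 0, 0]]' --claw '[0, 0, 0, 0, 0, 0, 0]'

```text
t: 5.8
tcp_pos: [0.4443, -0.4002, 0.1163]
tcp_rot: [0.029, 0.97, -0.148, 0.189]
ft_force: [-0.3, -0.7, -1.7]
finger_gap: 0.152
grip_force: 50.0
```

Call:
jog_arm --delta_rot '[[0, 0, 0], [0, 0, 0], [0, 0, 0], [0, 0, 0], [0, 0, 0], [0, 0, 0], [0, 0, 0], [0, 0, 0], [0, -0.096, 0], [0, -0.096, 0], [0, -0.096, 0], [0, -0.096, 0], [0, 0, 0], [0, 0, 0]]' --translation '[[0.0049, 0, -0.012], [0.0049, 0, -0.012], [0.0049, 0, -0.012], [0.0049, 0, -0.012], [0.0049, 0, -0.012], [0.0049, 0, -0.012], [0.0049, 0, -0.012], [0.0049, 0, -0.012], [0, 0, 0], [0, 0, 0], [0, 0, 0], [0, 0, 0], [0, 0, 0], [0, 0, 0]]' --claw '[0, 0, 0, 0, 0, 0, 0, 0, 0, 0, 0, 0, 0, 0]'

```text
t: 6.97
tcp_pos: [0.4453, -0.3998, 0.2182]
tcp_rot: [-0.0, 0.989, -0.15, 0.0]
ft_force: [-0.0, 0.4, -2.3]
finger_gap: 0.151
grip_force: 50.0
```

Call:
jog_arm --delta_rot '[[0, 0, 0], [0, 0, 0], [0, 0, 0], [0, 0, 0], [0, 0, 0], [0, 0, 0], [0, 0, 0], [0, 0, 0], [0, 0, 0], [0, 0, 0], [0, 0, 0], [0, 0, 0], [0, 0, 0], [0, 0, 0], [0, 0, 0], [0, 0, 0], [0, 0, 0]]' --translation '[[-0.0106, -0.0344, -0.0032], [-0.0106, -0.0344, -0.0032], [-0.0106, -0.0344, -0.0032], [-0.0106, -0.0344, -0.0032], [-0.0106, -0.0344, -0.0032], [-0.0106, -0.0344, -0.0032], [-0.0106, -0.0344, -0.0032], [-0.0106, -0.0344, -0.0032], [-0.0106, -0.0344, -0.0032], [-0.0106, -0.0344, -0.0032], [-0.0106, -0.0344, -0.0032], [-0.0106, -0.0344, -0.0032], [-0.0106, -0.0344, -0.0032], [-0.0106, -0.0344, -0.0032], [0, 0, 0], [0, 0, 0], [0, 0, 0]]' --claw '[0, 0, 0, 0, 0, 0, 0, 0, 0, 0, 0, 0, 0, 0, 0, 0, 0]'

```text
t: 8.38
tcp_pos: [0.4462, 0.1034, 0.2636]
tcp_rot: [-0.0, 0.989, -0.151, 0.0]
ft_force: [0.2, -0.1, -2.1]
finger_gap: 0.151
grip_force: 50.0
```

Run:
```python
from h import *
W,K=wcam(); np.save('W3.npy',W); im=save('wrist','w3')[:,:,::-1]; o=env.get_obs(); print(o['tcp_pos'],o['tcp_rot'])
for l in ['screw_seat','key','bench_spinner']: print(l,[(np.round(d['xy']).tolist(),round(d['p'],2)) for d in env.look_for(l,'wrist')[:3]])
print(wproj(W,K,[.513,.084,.068]))
b=cv2.resize(im[40:360,120:520],None,fx=1.9,fy=1.8); b=im[60:300,160:480]
cv2.imwrite('pics/z3.png',cv2.convertScaleAbs(cv2.resize(b,(800,600),interpolation=2),alpha=1.5))
```

```text
[0.44639289 0.10288021 0.26367188] [-6.15230684e-05  9.88423760e-01 -1.51718159e-01  2.60948642e-04]
screw_seat [([319.0, 122.0], 0.76)]
key [([324.0, 238.0], 0.95)]
bench_spinner [([217.0, 149.0], 0.68)]
[[320.43131037 121.27133222]]
```

View pics/z3.png

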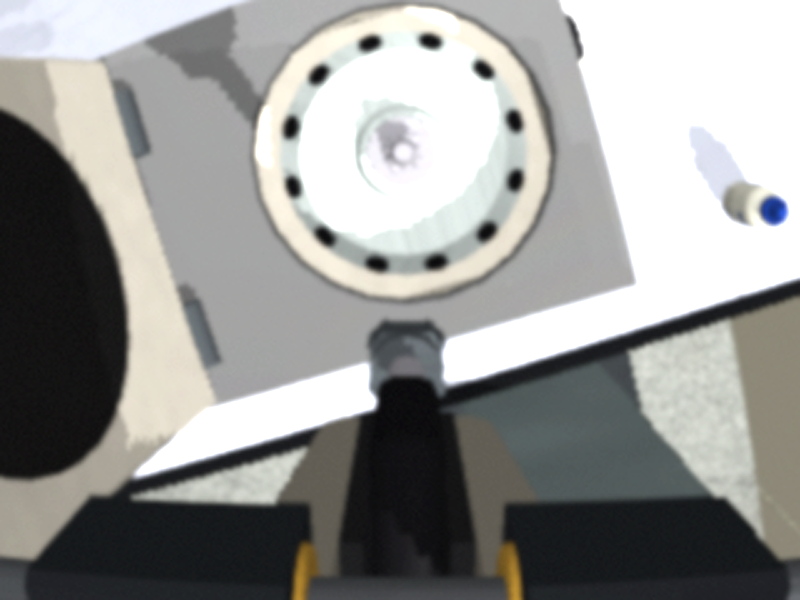

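The wrist view shows the rotor and screw at about (320,121), with the key held upright in front of it and the blue dropper at the right. I'll lower the camera for a closer look at the head's yaw.

Call:
jog_arm --delta_rot '[[0, 0, 0], [0, 0, 0], [0, 0, 0], [0, 0, 0], [0, 0, 0]]' --translation '[[0, 0, 0.025], [0, 0, 0.025], [0, 0, 0], [0, 0, 0], [0, 0, 0]]' --claw '[0, 0, 0, 0, 0]'

```text
t: 9.0
tcp_pos: [0.4475, 0.1035, 0.2152]
tcp_rot: [-0.0, 0.988, -0.151, 0.001]
ft_force: [-0.3, -0.1, -1.2]
finger_gap: 0.147
grip_force: 50.0
```

Run:
```python
from h import *
W,K=wcam(); np.save('W4.npy',W); im=save('wrist','w4')[:,:,::-1].copy(); print(W[:3,3]); print(env.get_obs()['tcp_pos'])
d=env.look_for('screw_seat','wrist')[:1]; print(d)
# rectified top view at given z, 0.25mm/px, world axes: col=-y,row=-x
def rect(z,c,h=.022,s=.00025):
    n=int(2*h/s); i=(np.arange(n)-n/2+.5)*s
    X=c[0]-i[:,None]+0*i[None]; Y=c[1]-i[None]+0*i[:,None]
    P=np.stack([X.ravel(),Y.ravel(),np.full(X.size,z)],1); m=wproj(W,K,P).astype(np.float32)
    return cv2.remap(im,m[:,0].reshape(n,n),m[:,1].reshape(n,n),cv2.INTER_CUBIC)
c=(.513,.084)
out=[]
for z in(.062,.072):
    g=rect(z,c); g=cv2.cvtColor(g,cv2.COLOR_BGR2GRAY); g=cv2.normalize(g,None,0,255,cv2.NORM_MINMAX); g=cv2.createCLAHE(3,(2,2)).apply(g)
    g=cv2.resize(g,(400,400),interpolation=2); out.append(g)
cv2.imwrite('pics/z4.png',np.hstack(out))
```

```text
[0.51217974 0.08219466 0.37468461]
[0.44786713 0.10357073 0.21571951]
[{'xy': [319.8, 121.8], 'p': 0.57}]
```

View pics/z4.png

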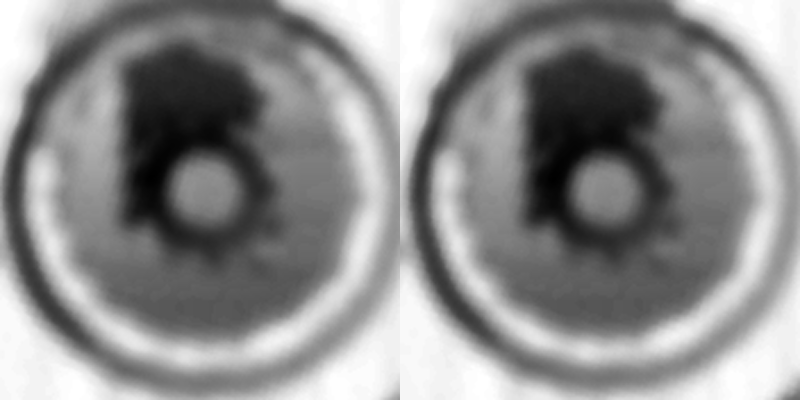

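The rectified screw view shows the nose centred at about (205,195) in the left panel, with a shadow toward the top. The head's edges are faint, so I'll fit a shadow and shape model numerically for centre and yaw.

```bash
cat > fit.py <<'E'
from h import *
from scipy.optimize import minimize
K=np.array(env.camera_params('wrist')['K'])
s=.0004;n=70;i=(np.arange(n)-n/2+.5)*s;c0=np.array([.513,.0835])
def rect(name,W,z=.064):
    im=cv2.imread(name).astype(np.float32)
    P=np.stack([(c0[0]-i[:,None]+0*i[None]).ravel(),(c0[1]-i[None]+0*i[:,None]).ravel(),np.full(n*n,z)],1); m=wproj(W,K,P).astype(np.float32)
    return cv2.remap(im,m[:,0].reshape(n,n),m[:,1].reshape(n,n),cv2.INTER_LINEAR).mean(2)
U=4
def hull(P):
    M=np.zeros((n*U,n*U),np.uint8); q=np.round((P/s+n/2)*U*16-8).astype(np.int32)
    cv2.fillConvexPoly(M,cv2.convexHull(q.reshape(-1,1,2)),1,shift=4) ; return M.astype(bool)
t=np.linspace(0,2*np.pi,40);circ=np.c_[np.cos(t),np.sin(t)]
def model(p,img):
    phi,lx,ly,cx,cy=p[0],p[1],p[2],p[3]/1000,p[4]/1000;l=np.array([lx,ly]);c=np.array([cx,cy])
    r=np.array([[np.cos(phi),-np.sin(phi)],[np.sin(phi),np.cos(phi)]])
    sq=np.array([[1,1],[1,-1],[-1,-1],[-1,1]])*.007@r.T  # image coords y down: +phi = clockwise seen from above
    head=hull(sq*1.03+c);nb=hull(circ*.007*1.03+c);nt=hull(circ*.004*1.05+c)
    sh=hull(np.r_[sq,sq+.010*l]+c)|hull(np.r_[circ*.007+.010*l,circ*.004+.016*l]+c)
    hs=hull(np.r_[circ*.007,circ*.004+.006*l]+c)
    yy,xx=np.mgrid[:n*U,:n*U]; a=np.arctan2(yy/U-n/2-cy/s,xx/U-n/2-cx/s)
    side=nb&~nt;ht=head&~nb;col=~head&~nb
    ms=[nt,side,side*np.cos(a),side*np.sin(a),ht&~hs,ht&hs,col&~sh,col&sh,(col&~sh)*(xx/U/n-.5),(col&~sh)*(yy/U/n-.5)]
    A=np.stack([cv2.GaussianBlur(cv2.resize(m.astype(np.float32),(n,n),interpolation=cv2.INTER_AREA),(0,0),1.3) for m in ms],-1)
    yy,xx=np.mgrid[:n,:n];w=np.hypot(xx-n/2+.5-cx/s,yy-n/2+.5-cy/s)*s<.0128
    A=A[w];b=img[w]; x=np.linalg.lstsq(A,b,rcond=None)[0]; return np.mean((A@x-b)**2)/b.var()
if __name__=='__main__':
  import sys
  for nm,Wn in [a.split(',') for a in sys.argv[1:]]:
    img=rect(nm,np.load(Wn)); res=[]
    for ph in np.deg2rad(np.arange(0,90,10)):
        best=None
        for L in(.4,.8,1.2):
          for al in (-.3,0,.3):
            m=minimize(lambda q:model([ph,*q],img),[L*np.sin(al),-L*np.cos(al),0.,0.],method='Nelder-Mead',options=dict(maxfev=60,initial_simplex=np.array([L*np.sin(al),-L*np.cos(al),0,0])+np.r_[np.zeros((1,4)),np.diag([.15,.15,.7,.7])]))
            if best is None or m.fun<best.fun: best=m
        p=np.r_[ph,best.x]
        m=minimize(lambda q:model(q,img),p,method='Nelder-Mead',options=dict(maxfev=150,initial_simplex=p+np.r_[np.zeros((1,5)),np.diag([.12,.1,.1,.4,.4])]))
        res.append((m.fun,*m.x))
    for r in sorted(res)[:5]: print(nm,'R',round(r[0],4),'phi deg',round(np.rad2deg(r[1]),1),'l',np.round(r[2:4],2),'centre',np.round(c0-np.array([r[5],r[4]])/1000,4))
E
time timeout 500 python3 fit.py pics/w4.png,W4.npy pics/w3.png,W3.npy
python3 - <<'E'
from h import *
# housing yaw/ light from w3
W=np.load('W3.npy');K=np.array(env.camera_params('wrist')['K'])
f=lambda u:(u[0]/2.5+160,u[1]/2.5+60)
e=[wray(W,K,f(u),.085)[:2] for u in [(560,0),(634,282),(215,402)]]
print(np.round(e,4)); 
for d in (e[1]-e[0],e[2]-e[1]): print(np.rad2deg(np.arctan2(d[1],d[0])))
print('dropper base/shadowtip',wray(W,K,f((738,207)),0),wray(W,K,f((697,130)),0))
E
```

```text
pics/w4.png R 0.0541 phi deg 88.3 l [-0.45 -2.14] centre [0.5139 0.0836]
pics/w4.png R 0.0553 phi deg -2.8 l [-0.45 -1.96] centre [0.514  0.0836]
pics/w4.png R 0.056 phi deg 89.0 l [-0.4  -1.89] centre [0.514  0.0836]
pics/w4.png R 0.0577 phi deg -1.3 l [-0.37 -1.7 ] centre [0.5139 0.0835]
pics/w4.png R 0.0635 phi deg 86.9 l [-0.28 -1.19] centre [0.514  0.0836]
pics/w3.png R 0.0685 phi deg 84.0 l [-0.56 -1.85] centre [0.5138 0.0834]
pics/w3.png R 0.0711 phi deg 83.2 l [-0.55 -1.71] centre [0.5138 0.0833]
pics/w3.png R 0.0738 phi deg -5.7 l [-0.35 -1.17] centre [0.5138 0.0834]
pics/w3.png R 0.0741 phi deg -4.5 l [-0.3  -1.01] centre [0.5138 0.0834]
pics/w3.png R 0.0741 phi deg 84.8 l [-0.33 -1.17] centre [0.5138 0.0834]
[[ 5.588e-01 -3.100e-03]
 [ 4.280e-01 -4.000e-04]
 [ 4.312e-01  2.011e-01]]
178.79765131479382
89.07014057218039
dropper base/shadowtip [ 0.43178024 -0.09446414  0.        ] [ 0.48102786 -0.08075479  0.        ]
real	2m5.376s
user	4m59.652s
sys	0m0.430s
```

```bash
cat > prof.py <<'E'
from fit import *
for nm,Wn in [('pics/w4.png','W4.npy'),('pics/w3.png','W3.npy')]:
    img=rect(nm,np.load(Wn))
    for l in [(-.24,-.85),(-.15,-.75),(-.3,-1.0)]:
        row=[]
        for d in range(-25,65,6):
            p=np.array([-.9,-.1] if 0 else [0,-.9]) 
            m=minimize(lambda q:model([np.deg2rad(d),*l,*q],img),[0,-.8],method='Nelder-Mead',options=dict(maxfev=40,initial_simplex=[[0,-.8],[.5,-.8],[0,-.3]]))
            row.append((d,round(m.fun,3)))
        print(nm,l,row)
E
python3 prof.py
python3 - <<'E'
import cv2,numpy as np
a=cv2.imread('pics/w4.png')[95:150,290:350]; print(a.mean(2).astype(int)[14:44:1,14:46:1].tolist().__repr__().replace('], [','\n'))
E
```

```text
pics/w4.png (-0.24, -0.85) [(-25, np.float64(0.132)), (-19, np.float64(0.111)), (-13, np.float64(0.098)), (-7, np.float64(0.071)), (-1, np.float64(0.067)), (5, np.float64(0.08)), (11, np.float64(0.101)), (17, np.float64(0.126)), (23, np.float64(0.15)), (29, np.float64(0.17)), (35, np.float64(0.18)), (41, np.float64(0.185)), (47, np.float64(0.187)), (53, np.float64(0.18)), (59, np.float64(0.161))]
pics/w4.png (-0.15, -0.75) [(-25, np.float64(0.145)), (-19, np.float64(0.114)), (-13, np.float64(0.105)), (-7, np.float64(0.093)), (-1, np.float64(0.08)), (5, np.float64(0.087)), (11, np.float64(0.107)), (17, np.float64(0.13)), (23, np.float64(0.152)), (29, np.float64(0.169)), (35, np.float64(0.181)), (41, np.float64(0.194)), (47, np.float64(0.197)), (53, np.float64(0.19)), (59, np.float64(0.172))]
pics/w4.png (-0.3, -1.0) [(-25, np.float64(0.125)), (-19, np.float64(0.109)), (-13, np.float64(0.09)), (-7, np.float64(0.068)), (-1, np.float64(0.069)), (5, np.float64(0.082)), (11, np.float64(0.104)), (17, np.float64(0.13)), (23, np.float64(0.153)), (29, np.float64(0.168)), (35, np.float64(0.177)
[... 5378 characters left out ...]
69, 169, 169, 170, 171, 171, 174, 183, 197, 210, 218, 220, 215
154, 145, 159, 183, 201, 210, 210, 204, 194, 182, 174, 170, 170, 169, 169, 169, 169, 169, 169, 170, 170, 171, 171, 174, 177, 183, 195, 209, 218, 219, 215, 206
173, 152, 149, 162, 184, 201, 211, 213, 205, 194, 184, 177, 177, 176, 173, 171, 170, 170, 171, 173, 174, 176, 180, 185, 191, 196, 205, 214, 216, 213, 205, 196
194, 173, 155, 152, 163, 181, 196, 205, 208, 205, 201, 195, 193, 191, 185, 180, 179, 177, 178, 182, 188, 191, 194, 200, 205, 206, 209, 211, 207, 202, 195, 190
211, 195, 175, 159, 154, 160, 172, 186, 195, 205, 209, 209, 209, 208, 204, 199, 196, 194, 195, 200, 205, 207, 207, 209, 210, 207, 205, 201, 195, 191, 189, 192]]
```

Run:
```python
from h import *
p=env.camera_params('wrist');K=np.array(p['K']);H=np.array(p['hand_eye'])
a=np.deg2rad(np.arange(8)*45+22.5);o=np.c_[np.cos(a),np.sin(a)]*.012/np.cos(np.pi/8)
im=cv2.imread('pics/w3.png');im4=cv2.imread('pics/w4.png');out=[]
for I,n in((im,'w3'),(im4,'w4')):
    P=np.c_[o,np.full(8,.104)];u=wproj(H,K,P);print(n,np.round(u[[7,0,1,6]],1).tolist())
    z=cv2.resize(I[160:230,285:360],None,fx=5.3,fy=5.3,interpolation=2)
    cv2.polylines(z,[np.round((u-[284.5,159.5])*5.3).astype(int).reshape(-1,1,2)],True,(0,255,0),1)
    out.append(z)
cv2.imwrite('pics/z5.png',cv2.convertScaleAbs(np.hstack(out),alpha=1.5))
```

```text
w3 [[315.7, 187.5], [327.1, 187.5], [335.1, 195.3], [307.7, 195.3]]
w4 [[315.7, 187.5], [327.1, 187.5], [335.1, 195.3], [307.7, 195.3]]
```

View pics/z5.png

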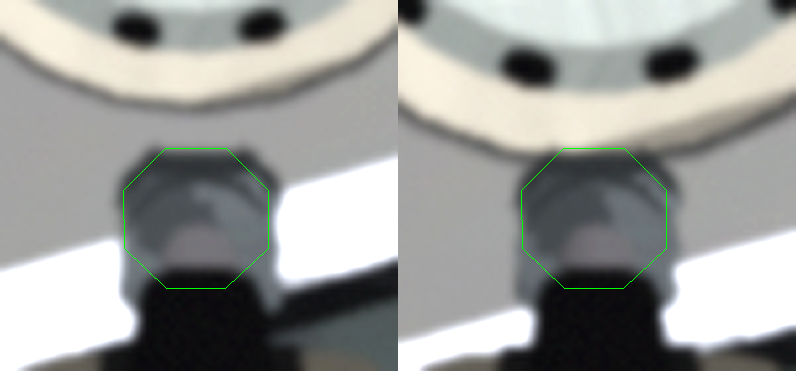

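The socket's lower end matches the tool-axis prediction within about 1 px. I'll turn the tool to yaw about 1.63 rad, square with the head and with room for the clockwise turn.

Call:
jog_arm --delta_rot '[[0, 0, 0], [0, 0, -0.1206], [0, 0, -0.1206], [0, 0, -0.1206], [0, 0, -0.1206], [0, 0, -0.1206], [0, 0, -0.1206], [0, 0, -0.1206], [0, 0, -0.1206], [0, 0, -0.1206], [0, 0, -0.1206], [0, 0, -0.1206], [0, 0, -0.1206], [0, 0, -0.1206], [0, 0, -0.1206], [0, 0, -0.1206], [0, 0, -0.1206], [0, 0, 0], [0, 0, 0]]' --translation '[[0, 0, -0.02], [0, 0, 0], [0, 0, 0], [0, 0, 0], [0, 0, 0], [0, 0, 0], [0, 0, 0], [0, 0, 0], [0, 0, 0], [0, 0, 0], [0, 0, 0], [0, 0, 0], [0, 0, 0], [0, 0, 0], [0, 0, 0], [0, 0, 0], [0, 0, 0], [0, 0, 0], [0, 0, 0]]' --claw '[0, 0, 0, 0, 0, 0, 0, 0, 0, 0, 0, 0, 0, 0, 0, 0, 0, 0, 0]'

```text
t: 10.68
tcp_pos: [0.4474, 0.1039, 0.2351]
tcp_rot: [0.001, 0.688, 0.725, 0.001]
ft_force: [-0.1, -0.5, -1.7]
finger_gap: 0.146
grip_force: 50.0
```

```bash
cat > rem.py <<'E'
from h import *
import sys
def rem(t,off=.0005):
    o=env.get_obs();q=np.array(o['tcp_rot']);Rt=R.from_quat(q[[1,2,3,0]]).as_matrix();p=np.array(o['tcp_pos'])
    kb=p+Rt@[0,off,.104]
    print('yaw',np.arctan2(Rt[1,0],Rt[0,0]).round(4),'tilt',np.round(Rt[:2,2],4),'tcp',p.round(4),'keyrem tool',(Rt.T@(np.array(t)-kb)).round(4),'q',np.round(o['q'],3),'F',np.round(o['ft_force'],1),'M',np.round(o['wrist_torque'],2))
rem([.5139,.0835,.062])
E
python3 rem.py
```

```text
yaw 1.623 tilt [ 0.002  -0.0001] tcp [0.4474 0.1039 0.2351] keyrem tool [-0.0238  0.0645  0.0692] q [-0.036 -0.16   1.896  0.     1.403 -0.088] F [-0.1 -0.5 -1.7] M [-0.07 -0.07 -0.  ]
```

```bash
python3 - <<'E'
from h import *
W,K=wcam(); np.save('W5.npy',W); save('wrist','w5'); print(W[:3,3],wproj(W,K,[.5139,.0835,.07]))
E
cat > prof2.py <<'E'
from fit import *
img=rect('pics/w5.png',np.load('W5.npy'))
for l in [(-.24,-.85),(-.3,-1.0)]:
    row=[]
    for d in range(-16,24,5):
        m=minimize(lambda q:model([np.deg2rad(d),*l,*q],img),[0,-.8],method='Nelder-Mead',options=dict(maxfev=60,initial_simplex=[[0,-.8],[1,-.8],[0,.2]]))
        row.append((d,float(round(m.fun,3)),np.round(c0-m.x[::-1]/1000,4).tolist()))
    print(l,row)
E
python3 prof2.py
```

```text
[0.44315084 0.17145234 0.39447032] [[381.79357294 207.05499056]]
(-0.24, -0.85) [(-16, 0.184, [0.5127, 0.0849]), (-11, 0.17, [0.5131, 0.0849]), (-6, 0.17, [0.5133, 0.0846]), (-1, 0.184, [0.5135, 0.0846]), (4, 0.206, [0.5135, 0.0844]), (9, 0.232, [0.5135, 0.0845]), (14, 0.257, [0.5133, 0.0845]), (19, 0.274, [0.5133, 0.0846])]
(-0.3, -1.0) [(-16, 0.188, [0.513, 0.0849]), (-11, 0.175, [0.513, 0.0847]), (-6, 0.178, [0.5135, 0.0846]), (-1, 0.191, [0.5135, 0.0844]), (4, 0.212, [0.5133, 0.0842]), (9, 0.234, [0.5132, 0.0844]), (14, 0.254, [0.513, 0.0844]), (19, 0.272, [0.513, 0.0846])]
```

Run:
```python
from h import *
K=np.array(env.camera_params('wrist')['K'])
for k in '345':
    W=np.load(f'W{k}.npy'); g=cv2.resize(cv2.imread(f'pics/w{k}.png').mean(2).astype(np.float32),None,fx=4,fy=4,interpolation=2)
    u=wproj(W,K,[.5139,.0837,.077])[0]; s=np.round((u+.5)*4-.5).astype(int)
    for th in (150,155,160,163):
        n,l,st,ce=cv2.connectedComponentsWithStats((g>th).astype(np.uint8)); i=l[s[1],s[0]]
        if i and st[i,4]<4000:
            c=(ce[i]+.5)/4-.5; print(k,th,'area',st[i,4]/16,'px',c.round(2),'pred',u.round(2),'world',wray(W,K,c,.077).round(4))
    if k=='5':
        x,y=np.round(u).astype(int); im=cv2.imread('pics/w5.png').mean(2).astype(int)
        for r in im[y-11:y+12,x-11:x+12]: print(*r)
```

```text
3 155 area 32.375 px [321.18 120.62] pred [320.39 120.39] world [0.5134 0.0829 0.077 ]
3 160 area 26.25 px [321.07 120.55] pred [320.39 120.39] world [0.5135 0.083  0.077 ]
3 163 area 22.375 px [321.04 120.54] pred [320.39 120.39] world [0.5135 0.0831 0.077 ]
4 150 area 51.3125 px [321.32 121.5 ] pred [320.51 121.38] world [0.5136 0.083  0.077 ]
4 155 area 44.625 px [321.22 121.46] pred [320.51 121.38] world [0.5136 0.0831 0.077 ]
4 160 area 37.8125 px [321.19 121.42] pred [320.51 121.38] world [0.5137 0.0831 0.077 ]
4 163 area 33.0625 px [321.13 121.37] pred [320.51 121.38] world [0.5137 0.0831 0.077 ]
152 152 151 149 144 139 130 119 115 113 114 113 114 115 115 115 115 116 116 116 117 124 132
153 152 149 140 127 114 103 96 92 92 93 93 95 96 97 99 100 103 105 106 108 116 127
152 151 145 131 111 96 92 88 85 82 80 78 80 80 82 87 94 98 102 104 106 111 121
152 151 144 126 110 107 111 107 97 87 79 74 72 71 73 78 88 96 101 104 105 109 117
152 150 142 126 118 126 133 125 110 96 86 79 74 74 77 82 89 97 102 104 104 108 115
152 148 138 124 121 131 135 126 110 98 89 83 80 81 86 92 96 101 103 10
[... 861 characters left out ...]
 134 139 145 151 150 148 147 150 154 157 158 158 160 174
152 152 153 152 150 145 142 142 141 137 140 146 150 150 150 151 154 157 160 163 169 180 192
155 155 154 153 151 149 148 149 149 147 146 149 150 151 151 155 159 162 163 168 180 194 202
164 158 156 154 153 152 152 152 152 152 152 150 150 152 154 159 165 168 171 180 192 202 206
176 168 163 160 157 154 153 154 154 154 154 154 154 156 162 167 173 177 184 194 201 205 206
184 180 176 172 166 161 159 158 158 159 160 161 162 165 170 176 184 190 196 201 204 205 206
181 182 183 181 177 172 169 169 168 168 168 168 170 176 181 187 193 199 201 204 205 205 205
178 179 181 181 180 178 178 179 177 177 178 180 181 186 193 196 199 202 203 203 203 203 203
```

Run:
```python
from h import *
K=np.array(env.camera_params('wrist')['K']);W=np.load('W5.npy')
u=wproj(W,K,[.5139,.0837,.077])[0]; x,y=np.round(u).astype(int)
def w(c,r,z=.062): return wray(W,K,(x-11+c,y-11+r),z)[:2]
E=[(3.6,2),(3.1,3),(2.9,4),(2.7,5),(2.4,6),(2.3,7),(2.2,8),(2.1,9),(2,10),(1.9,11)]
P=np.array([w(*e) for e in E]);print(P.round(4).tolist())
d=np.linalg.svd(P-P.mean(0))[2][0];print('left edge dir deg',np.rad2deg(np.arctan2(d[1],d[0])), 'mid-c',P.mean(0)-[.5138,.0834])
for phi in (-8,-3.5,1,5,10,15):
    a=-np.deg2rad(phi);r=np.array([[np.cos(a),-np.sin(a)],[np.sin(a),np.cos(a)]])
    sq=np.array([[1,1],[1,-1],[-1,-1],[-1,1]])*.007@r.T+[.5138,.0834]
    for z in(.062,.072): print(phi,z,(wproj(W,K,np.c_[sq,np.full(4,z)])-[x-11,y-11]).round(1).tolist())
```

```text
[[0.5077, 0.0892], [0.5073, 0.088], [0.5071, 0.0868], [0.507, 0.0856], [0.5068, 0.0845], [0.5068, 0.0833], [0.5068, 0.0821], [0.5068, 0.081], [0.5068, 0.0798], [0.5068, 0.0786]]
left edge dir deg -94.25375227088773 mid-c [-0.00681927  0.00049199]
-8 0.062 [[14.2, 0.7], [14.6, 12.6], [2.6, 13.7], [2.0, 1.8]]
-8 0.072 [[16.0, 2.9], [16.4, 15.1], [4.0, 16.3], [3.5, 4.0]]
-3.5 0.062 [[14.7, 1.1], [14.2, 13.1], [2.1, 13.3], [2.5, 1.3]]
-3.5 0.072 [[16.5, 3.4], [15.9, 15.6], [3.5, 15.8], [4.0, 3.5]]
1 0.062 [[15.1, 1.6], [13.6, 13.5], [1.6, 12.8], [3.0, 0.8]]
1 0.072 [[17.0, 3.9], [15.4, 16.1], [3.1, 15.3], [4.5, 3.0]]
5 0.062 [[15.5, 2.1], [13.2, 13.9], [1.3, 12.3], [3.5, 0.4]]
5 0.072 [[17.3, 4.4], [14.9, 16.5], [2.7, 14.9], [5.0, 2.7]]
10 0.062 [[15.9, 2.7], [12.5, 14.3], [0.9, 11.7], [4.1, -0.0]]
10 0.072 [[17.7, 5.0], [14.3, 16.9], [2.3, 14.3], [5.7, 2.2]]
15 0.062 [[16.2, 3.3], [11.9, 14.7], [0.5, 11.1], [4.8, -0.4]]
15 0.072 [[18.1, 5.7], [13.6, 17.3], [2.0, 13.6], [6.4, 1.8]]
```

Call:
jog_arm --delta_rot '[[0, 0, 0.078], [0, 0, 0], [0, 0, 0], [0, 0, 0], [0, 0, 0], [0, 0, 0], [0, 0, 0], [0, 0, 0], [0, 0, 0], [0, 0, 0]]' --translation '[[0, 0, 0], [-0.0047, 0.0166, 0], [-0.0047, 0.0166, 0], [-0.0047, 0.0166, 0], [-0.0047, 0.0166, 0], [0, 0, 0.02], [0, 0, 0.02], [0, 0, 0], [0, 0, 0], [0, 0, 0]]' --claw '[0, 0, 0, 0, 0, 0, 0, 0, 0, 0]'

```text
t: 11.57
tcp_pos: [0.5133, 0.0837, 0.1952]
tcp_rot: [0.001, 0.715, 0.699, 0.001]
ft_force: [0.1, -0.9, -1.8]
finger_gap: 0.154
grip_force: 50.0
```

```bash
sed -i 's/.5139,.0835,.062/.5138,.0834,.062/' rem.py; python3 rem.py
```

```text
yaw 1.5475 tilt [ 0.0016 -0.0001] tcp [0.5133 0.0837 0.1952] keyrem tool [-0.0003 -0.0002  0.0292] q [-0.071  0.04   1.786  0.     1.314 -0.048] F [ 0.1 -0.9 -1.8] M [-0.02 -0.08 -0.05]
```

Call:
jog_arm --delta_rot '[[0, 0, 0], [0, 0, 0], [0, 0, 0], [0, 0, 0], [0, 0, 0], [0, 0, 0], [0, 0, 0], [0, 0, 0]]' --translation '[[-0.0003, -0.0002, 0.004], [0, 0, 0.004], [0, 0, 0.004], [0, 0, 0.003], [0, 0, 0.003], [0, 0, 0.003], [0, 0, 0.002], [0, 0, 0]]' --claw '[0, 0, 0, 0, 0, 0, 0, 0]'

```text
t: 12.23
tcp_pos: [0.5131, 0.0835, 0.1708]
tcp_rot: [0.0, 0.715, 0.699, 0.001]
ft_force: [1.9, 0.5, -3.3]
finger_gap: 0.151
grip_force: 50.0
```

Call:
jog_arm --delta_rot '[[0, 0, 0], [0, 0, 0], [0, 0, 0], [0, 0, 0], [0, 0, 0]]' --translation '[[0, 0, 0.002], [0, 0, 0.002], [0, 0, 0.001], [0, 0, 0], [0, 0, 0]]' --claw '[0, 0, 0, 0, 0]'

```text
t: 12.65
tcp_pos: [0.513, 0.0834, 0.166]
tcp_rot: [0.0, 0.715, 0.699, 0.001]
ft_force: [3.1, 1.1, -1.7]
finger_gap: 0.148
grip_force: 50.0
```

Call:
jog_arm --delta_rot '[[0, 0, 0], [0, 0, 0], [0, 0, 0], [0, 0, 0], [0, 0, 0]]' --translation '[[0, 0.0005, 0.001], [0, 0, 0.001], [0, 0, 0.001], [0, 0, 0], [0, 0, 0]]' --claw '[0, 0, 0, 0, 0]'

```text
t: 13.07
tcp_pos: [0.5134, 0.0834, 0.1651]
tcp_rot: [0.0, 0.715, 0.699, 0.0]
ft_force: [-1.3, 1.3, 11.5]
finger_gap: 0.146
grip_force: 50.0
```

```bash
python3 rem.py
```

```text
yaw 1.5486 tilt [ 0.0007 -0.0001] tcp [0.5134 0.0834 0.1651] keyrem tool [-0.     -0.0002 -0.0009] q [-0.071  0.071  1.816 -0.     1.254 -0.049] F [-1.3  1.3 11.5] M [ 0.32  0.4  -0.07]
```

The key is seated: contact at collar height with 11 N and the tilt near zero. I'll pause, then turn clockwise.

Call:
jog_arm --delta_rot '[[0, 0, 0], [0, 0, 0], [0, 0, 0], [0, 0, 0.05], [0, 0, 0.08], [0, 0, 0.08], [0, 0, 0.08], [0, 0, 0.08], [0, 0, 0.08], [0, 0, 0.08], [0, 0, 0.08], [0, 0, 0.08], [0, 0, 0.08], [0, 0, 0], [0, 0, 0]]' --translation '[[0, 0, -0.0015], [0, 0, 0], [0, 0, 0], [0, 0, 0], [0, 0, 0], [0, 0, 0.0002], [0, 0, 0.0002], [0, 0, 0.0002], [0, 0, 0.0002], [0, 0, 0.0002], [0, 0, 0.0002], [0, 0, 0.0002], [0, 0, 0.0002], [0, 0, 0.0002], [0, 0, 0], [0, 0, 0]]' --claw '[0, 0, 0, 0, 0, 0, 0, 0, 0, 0, 0, 0, 0, 0, 0]' --newtons 60

```text
$.translation: bad value
```

```bash
python3 rem.py
```

```text
yaw 1.5486 tilt [ 0.0007 -0.0001] tcp [0.5134 0.0834 0.1651] keyrem tool [-0.     -0.0002 -0.0009] q [-0.071  0.071  1.816 -0.     1.254 -0.049] F [-1.3  1.3 11.5] M [ 0.32  0.4  -0.07]
```

Call:
jog_arm --delta_rot '[[0, 0, 0], [0, 0, 0], [0, 0, 0], [0, 0, 0.05], [0, 0, 0.08], [0, 0, 0.08], [0, 0, 0.08], [0, 0, 0.08], [0, 0, 0.08], [0, 0, 0.08], [0, 0, 0.08], [0, 0, 0.08], [0, 0, 0.08], [0, 0, 0], [0, 0, 0]]' --translation '[[0, 0, -0.0015], [0, 0, 0], [0, 0, 0], [0, 0, 0], [0, 0, 0.0002], [0, 0, 0.0002], [0, 0, 0.0002], [0, 0, 0.0002], [0, 0, 0.0002], [0, 0, 0.0002], [0, 0, 0.0002], [0, 0, 0.0002], [0, 0, 0.0002], [0, 0, 0], [0, 0, 0]]' --claw '[0, 0, 0, 0, 0, 0, 0, 0, 0, 0, 0, 0, 0, 0, 0]' --newtons 60

```text
t: 14.32
tcp_pos: [0.5139, 0.0838, 0.1635]
tcp_rot: [-0.0, 0.925, 0.38, 0.001]
ft_force: [2.9, 3.1, 5.4]
finger_gap: 0.149
grip_force: 60.0
```

```bash
python3 rem.py
```

```text
yaw 0.7805 tilt [0.0023 0.001 ] tcp [0.5139 0.0838 0.1635] keyrem tool [-0.0006 -0.0004 -0.0025] q [-7.100e-02  7.300e-02  1.817e+00  1.000e-03  1.250e+00  7.180e-01] F [2.9 3.1 5.4] M [ 0.92 -0.85 -0.08]
```

Call:
jog_arm --delta_rot '[[0, 0, 0.06], [0, 0, 0.06], [0, 0, 0.06], [0, 0, 0.06], [0, 0, 0.06], [0, 0, 0.06], [0, 0, 0.06], [0, 0, 0], [0, 0, 0]]' --translation '[[0.0004, 0, 0.0001], [0, 0, 0.0002], [0, 0, 0.0002], [0, 0, 0.0002], [0, 0, 0.0002], [0, 0, 0.0002], [0, 0, 0.0002], [0, 0, 0], [0, 0, 0]]' --claw '[0, 0, 0, 0, 0, 0, 0, 0, 0]'

```text
t: 15.07
tcp_pos: [0.514, 0.0839, 0.1622]
tcp_rot: [-0.0, 0.984, 0.179, 0.001]
ft_force: [2.1, 3.0, 5.4]
finger_gap: 0.145
grip_force: 60.0
```

```bash
python3 rem.py
```

```text
yaw 0.3607 tilt [0.0018 0.0005] tcp [0.514  0.0839 0.1622] keyrem tool [-0.0005 -0.0002 -0.0038] q [-7.100e-02  7.500e-02  1.818e+00  1.000e-03  1.247e+00  1.139e+00] F [2.1 3.  5.4] M [ 0.75 -0.56  0.02]
```

Call:
jog_arm --delta_rot '[[0, 0, 0.05], [0, 0, 0.05], [0, 0, 0.05], [0, 0, 0.05], [0, 0, 0], [0, 0, 0]]' --translation '[[0.0003, 0, 0.0002], [0, 0, 0.0002], [0, 0, 0.0002], [0, 0, 0.0001], [0, 0, 0], [0, 0, 0]]' --claw '[0, 0, 0, 0, 0, 0]'

```text
t: 15.57
tcp_pos: [0.5141, 0.0839, 0.1615]
tcp_rot: [-0.0, 0.997, 0.08, 0.001]
ft_force: [1.5, 2.4, 7.1]
finger_gap: 0.147
grip_force: 60.0
```

```bash
python3 rem.py
```

```text
yaw 0.1607 tilt [0.0013 0.0003] tcp [0.5141 0.0839 0.1615] keyrem tool [-0.0005 -0.0001 -0.0045] q [-0.071  0.076  1.817  0.     1.247  1.339] F [1.5 2.4 7.1] M [ 0.68 -0.5   0.05]
```

Call:
jog_arm --delta_rot '[[0, 0, 0.04], [0, 0, 0.04], [0, 0, 0.04], [0, 0, 0], [0, 0, 0]]' --translation '[[0, 0, 0.0001], [0, 0, 0.0001], [0, 0, 0.0001], [0, 0, 0], [0, 0, 0]]' --claw '[0, 0, 0, 0, 0]'

```text
t: 15.98
tcp_pos: [0.5141, 0.0839, 0.1613]
tcp_rot: [0.0, 1.0, 0.021, 0.001]
ft_force: [1.8, 3.1, 7.2]
finger_gap: 0.149
grip_force: 60.0
```

```bash
python3 rem.py
```

```text
yaw 0.0415 tilt [0.0013 0.    ] tcp [0.5141 0.0839 0.1613] keyrem tool [-0.0005 -0.0001 -0.0047] q [-0.071  0.077  1.818  0.     1.246  1.459] F [1.8 3.1 7.2] M [ 0.71 -0.42  0.24]
```

Call:
jog_arm --delta_rot '[[0, 0, 0.04], [0, 0, 0.03], [0, 0, 0], [0, 0, 0]]' --translation '[[0, 0, 0], [0, 0, 0], [0, 0, 0], [0, 0, 0]]' --claw '[0, 0, 0, 0]'

```text
t: 16.32
tcp_pos: [0.5141, 0.0838, 0.1613]
tcp_rot: [0.0, 1.0, -0.014, 0.001]
ft_force: [2.0, 3.2, 7.0]
finger_gap: 0.15
grip_force: 60.0
```

```bash
python3 rem.py
```

```text
yaw -0.0281 tilt [ 0.0014 -0.    ] tcp [0.5141 0.0838 0.1613] keyrem tool [-0.0005 -0.     -0.0047] q [-0.071  0.077  1.818  0.     1.246  1.528] F [2.  3.2 7. ] M [ 0.74 -0.34  0.4 ]
```

Torque rose to 0.40 N·m with no further sinking, so the screw is home. I'll relieve the torque, lift and travel to the caddy.

Call:
jog_arm --delta_rot '[[0, 0, -0.04], [0, 0, -0.04], [0, 0, 0], [0, 0, 0], [0, 0, 0], [0, 0, 0], [0, 0, 0], [0, 0, 0], [0, 0, 0], [0, 0, 0.0875], [0, 0, 0.0875], [0, 0, 0.0875], [0, 0, 0.0875], [0, 0, 0], [0, 0, 0]]' --translation '[[0, 0, 0], [0, 0, 0], [0, 0, -0.004], [0, 0, -0.008], [0, 0, -0.01], [0, 0, -0.015], [0, 0, -0.02], [0, 0, -0.02], [0, 0, 0], [0, 0, 0], [0, 0, 0], [0, 0, 0], [0, 0, 0], [0, 0, 0], [0, 0, 0]]' --claw '[0, 0, 0, 0, 0, 0, 0, 0, 0, 0, 0, 0, 0, 0, 0]'

```text
t: 17.57
tcp_pos: [0.5125, 0.0835, 0.2357]
tcp_rot: [0.0, 0.989, -0.149, -0.002]
ft_force: [-0.2, 0.7, -1.2]
finger_gap: 0.15
grip_force: 60.0
```

```bash
cat >> rem.py <<'E'
rem([.4743,-.4092,.008])
E
python3 rem.py
```

```text
yaw -0.2987 tilt [-0.0035 -0.0004] tcp [0.5125 0.0835 0.2357] keyrem tool [ 0.0019 -0.001   0.0697] q [-7.100e-02  9.000e-03  1.736e+00 -1.000e-03  1.400e+00  1.799e+00] F [-0.2  0.7 -1.2] M [ 0.06  0.07 -0.01]
yaw -0.2987 tilt [-0.0035 -0.0004] tcp [0.5125 0.0835 0.2357] keyrem tool [0.1093 0.4813 0.1241] q [-7.100e-02  9.000e-03  1.736e+00 -1.000e-03  1.400e+00  1.799e+00] F [-0.2  0.7 -1.2] M [ 0.06  0.07 -0.01]
```

Call:
jog_arm --delta_rot '[[0, 0, 0], [0, 0, 0], [0, 0, 0], [0, 0, 0], [0, 0, 0], [0, 0, 0], [0, 0, 0], [0, 0, 0], [0, 0, 0], [0, 0, 0], [0, 0, 0], [0, 0, 0], [0, 0, 0], [0, 0, 0], [0, 0, 0], [0, 0, 0], [0, 0, 0], [0, 0, 0]]' --translation '[[0.0073, 0.0321, 0], [0.0073, 0.0321, 0], [0.0073, 0.0321, 0], [0.0073, 0.0321, 0], [0.0073, 0.0321, 0], [0.0073, 0.0321, 0], [0.0073, 0.0321, 0], [0.0073, 0.0321, 0], [0.0073, 0.0321, 0], [0.0073, 0.0321, 0], [0.0073, 0.0321, 0], [0.0073, 0.0321, 0], [0.0073, 0.0321, 0], [0.0073, 0.0321, 0], [0.0073, 0.0321, 0], [0, 0, 0], [0, 0, 0], [0, 0, 0]]' --claw '[0, 0, 0, 0, 0, 0, 0, 0, 0, 0, 0, 0, 0, 0, 0, 0, 0, 0]'

```text
t: 19.07
tcp_pos: [0.4748, -0.4078, 0.2364]
tcp_rot: [-0.001, 0.989, -0.15, -0.001]
ft_force: [-0.6, -0.1, -1.0]
finger_gap: 0.148
grip_force: 60.0
```

```bash
python3 rem.py
```

```text
yaw -0.3002 tilt [-0.0012  0.0019] tcp [ 0.4748 -0.4078  0.2364] keyrem tool [-0.1077 -0.481   0.0713] q [-0.903  0.284  1.43   0.     1.431  0.968] F [-0.6 -0.1 -1. ] M [0.01 0.02 0.01]
yaw -0.3002 tilt [-0.0012  0.0019] tcp [ 0.4748 -0.4078  0.2364] keyrem tool [0.0003 0.0013 0.1244] q [-0.903  0.284  1.43   0.     1.431  0.968] F [-0.6 -0.1 -1. ] M [0.01 0.02 0.01]
```

Call:
jog_arm --delta_rot '[[0, 0, 0], [0, 0, 0], [0, 0, 0], [0, 0, 0], [0, 0, 0], [0, 0, 0], [0, 0, 0], [0, 0, 0], [0, 0, 0], [0, 0, 0], [0, 0, 0]]' --translation '[[0.0003, 0.0013, 0.01], [0, 0, 0.02], [0, 0, 0.02], [0, 0, 0.008], [0, 0, 0.012], [0, 0, 0.014], [0, 0, 0.014], [0, 0, 0.012], [0, 0, 0.008], [0, 0, 0], [0, 0, 0]]' --claw '[0, 0, 0, 0, 0, 0, 0, 0, 0, 0, 0]'

```text
t: 19.98
tcp_pos: [0.4751, -0.4097, 0.1193]
tcp_rot: [-0.0, 0.989, -0.15, -0.0]
ft_force: [1.1, -0.1, -1.4]
finger_gap: 0.148
grip_force: 60.0
```

Call:
jog_arm --delta_rot '[[0, 0, 0], [0, 0, 0], [0, 0, 0], [0, 0, 0], [0, 0, 0]]' --translation '[[0, 0, 0.004], [0, 0, 0.003], [0, 0, 0.0015], [0, 0, 0], [0, 0, 0]]' --claw '[0, 0, 0, 0, 0]'

```text
t: 20.4
tcp_pos: [0.475, -0.4099, 0.111]
tcp_rot: [0.0, 0.989, -0.15, 0.0]
ft_force: [0.8, -0.1, -1.2]
finger_gap: 0.152
grip_force: 60.0
```

Call:
jog_arm --delta_rot '[[0, 0, 0], [0, 0, 0], [0, 0, 0], [0, 0, 0], [0, 0, 0], [0, 0, 0], [0, 0, 0], [0, 0, 0], [0, 0, 0], [0, 0, 0], [0, 0, 0], [0, 0, 0], [0, 0, 0], [0, 0, 0], [0, 0, 0]]' --translation '[[0, 0, 0.0005], [0, 0, 0], [0, 0, 0], [0, 0, 0], [0, 0, 0], [0, 0, -0.01], [0, 0, -0.02], [0, 0, -0.02], [0, 0, -0.03], [0, 0, -0.03], [0, 0, -0.03], [0, 0, 0], [0, 0, 0], [0, 0, 0], [0, 0, 0]]' --claw '[0.05, 0.05, 0.05, 0.05, 0.05, 0.05, 0.05, 0.05, 0.05, 0.05, 0.05, 0.05, 0.05, 0.05, 0.05]'

```text
t: 21.65
tcp_pos: [0.4745, -0.4092, 0.2487]
tcp_rot: [-0.001, 0.989, -0.15, -0.001]
ft_force: [0.2, 0.4, -0.2]
finger_gap: 0.543
grip_force: 0.0
```

Run:
```python
from h import *
W,K=wcam(); im=save('wrist','w6')[:,:,::-1]; np.save('W6.npy',W)
print(env.get_obs()['tcp_pos'],env.look_for('key','wrist')[:2],env.look_for('caddy_floor','wrist')[:2])
save('top','top6'); print('top',env.look_for('lid_edge','top')[:2],env.look_for('key','top')[:2]); save('side','side6'); print('side',env.look_for('lid_edge','side')[:2])
a=cv2.resize(im[100:300,230:430],(400,400),interpolation=2)
t=cv2.imread('pics/top6.png');b=cv2.resize(t[165:245,220:300],(400,400),interpolation=2)
cv2.imwrite('pics/z6.png',np.hstack([a,b]))
print(wproj(W,K,np.r_[box([.4743,-.4092],-.3,.048,.044,.066)]).round(0).tolist())
```

```text
[ 0.47443361 -0.40915666  0.24853646] [{'xy': [325.6, 189.5], 'p': 0.94}] [{'xy': [317.6, 165.8], 'p': 0.69}]
top [{'xy': [236.5, 201.7], 'p': 0.62}] [{'xy': [445.2, 221.7], 'p': 0.5}]
side [{'xy': [293.4, 119.6], 'p': 0.86}, {'xy': [302.7, 191.0], 'p': 0.43}]
[[302.0, 162.0], [342.0, 162.0], [341.0, 204.0], [303.0, 204.0]]
```

View pics/z6.png

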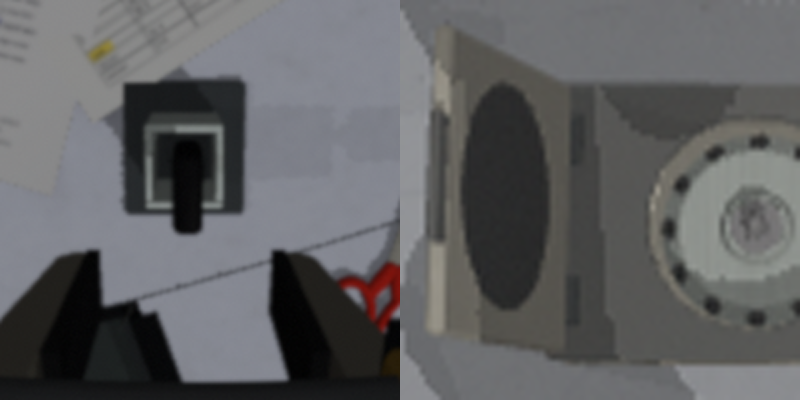

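The left panel shows the key upright in the caddy and released. The right panel shows the lid still open, hinged at the left. Next I'll go over the lid to its outer side.

Call:
jog_arm --delta_rot '[[0, 0, 0], [0, 0, 0], [0, 0, 0], [0, 0, 0], [0, 0, -0.117], [0, 0, -0.117], [0, 0, -0.117], [0, 0, -0.117], [0, 0, -0.117], [0, 0, -0.117], [0, 0, -0.117], [0, 0, -0.117], [0, 0, -0.117], [0, 0, -0.117], [0, 0, -0.117], [0, 0, -0.117], [0, 0, -0.117], [0, 0, -0.117], [0, 0, -0.117], [0, 0, -0.117]]' --translation '[[0, 0, -0.035], [0, 0, -0.035], [0, 0, -0.035], [0, 0, -0.035], [0, 0, 0], [0, 0, 0], [0, 0, 0], [0, 0, 0], [0, 0, 0], [0, 0, 0], [0, 0, 0], [0, 0, 0], [0, 0, 0], [0, 0, 0], [0, 0, 0], [0, 0, 0], [0, 0, 0], [0, 0, 0], [0, 0, 0], [0, 0, 0]]' --claw '[0.05, 0.05, 0.05, 0, 0, 0, 0, 0, 0, 0, 0, 0, 0, 0, 0, 0, 0, 0, 0, 0]'

```text
t: 23.72
tcp_pos: [0.475, -0.4099, 0.3904]
tcp_rot: [-0.0, 0.705, 0.709, 0.0]
ft_force: [-0.7, 0.9, 0.3]
finger_gap: 0.006
grip_force: 0.0
```

```bash
cat > lid.py <<'E'
from h import *
from scipy.optimize import minimize_scalar,least_squares
o=env.get_obs();q=np.array(o['tcp_rot']);Rt=R.from_quat(q[[1,2,3,0]]).as_matrix()
print('tcp',np.round(o['tcp_pos'],4),'yaw',np.arctan2(Rt[1,0],Rt[0,0]).round(3),'q',np.round(o['q'],2))
ax=np.array([.019,.9998,0]);hz=np.array([.5138,.0834,.089])+.112*ax
E
python3 - <<'E'
from lid import *
edge=lambda th:hz+.190*(-np.cos(th)*ax+np.sin(th)*np.array([0,0,1]))+.012*(np.sin(th)*ax+np.cos(th)*np.array([0,0,1]))
for th in(1.65,1.75,1.85,1.9): print(th,edge(th).round(3),proj('top',edge(th)).round(1),proj('side',edge(th)).round(1))
print('hinge',hz,'tipbox',ray('top',(182,229),.069).round(3))
E
```

```text
tcp [ 0.475  -0.4099  0.3904] yaw 1.576 q [-0.9   0.25  1.17  0.    1.72 -0.91]
1.65 [0.516 0.222 0.277] [[233.8 200. ]] [[281.9 117. ]]
1.75 [0.517 0.241 0.274] [[227.  200.1]] [[279.7 114.7]]
1.85 [0.517 0.259 0.268] [[220.6 200.3]] [[277.6 112.9]]
1.9 [0.517 0.268 0.265] [[217.5 200.4]] [[276.6 112.3]]
hinge [0.515928  0.1953776 0.089    ] tipbox [0.456 0.422 0.069]
```

Call:
jog_arm --delta_rot '[[0, 0, 0], [0, 0, 0], [0, 0, 0], [0, 0, 0], [0, 0, 0], [0, 0, 0], [0, 0, 0], [0, 0, 0], [0, 0, 0], [0, 0, 0], [0, 0, 0], [0, 0, 0], [0, 0, 0], [0, 0, 0], [0, 0, 0], [0, 0, 0], [0, 0, 0], [0, 0, 0], [0, 0, 0], [0, 0, 0]]' --translation '[[0.0373, 0.002, 0], [0.0373, 0.002, 0], [0.0373, 0.002, 0], [0.0373, 0.002, 0], [0.0373, 0.002, 0], [0.0373, 0.002, 0], [0.0373, 0.002, 0], [0.0373, 0.002, 0], [0.0373, 0.002, 0], [0.0373, 0.002, 0], [0.0373, 0.002, 0], [0.0373, 0.002, 0], [0.0373, 0.002, 0], [0.0373, 0.002, 0], [0.0373, 0.002, 0], [0.0373, 0.002, 0], [0.0373, 0.002, 0], [0.0373, 0.002, 0], [0.0373, 0.002, 0], [0.0373, 0.002, 0]]' --claw '[0, 0, 0, 0, 0, 0, 0, 0, 0, 0, 0, 0, 0, 0, 0, 0, 0, 0, 0, 0]'

```text
t: 25.38
tcp_pos: [0.515, 0.3381, 0.3904]
tcp_rot: [0.0, 0.707, 0.707, 0.0]
ft_force: [1.5, 0.0, 0.3]
finger_gap: 0.005
grip_force: 0.0
```

```bash
python3 lid.py
```

```text
tcp [0.515  0.3381 0.3904] yaw 1.571 q [ 0.39  0.22  1.21 -0.    1.71  0.39]
```

Call:
jog_arm --delta_rot '[[0, 0, 0], [0, 0, 0], [0, 0, 0], [0, 0, 0], [0, 0, 0], [0, 0, 0], [0, 0, 0], [0, 0, 0], [0, 0, 0], [0, 0, 0], [0, 0, 0], [0, 0, 0], [0, 0, 0], [0, 0, 0]]' --translation '[[0, 0, 0.028], [0, 0, 0.028], [0, 0, 0.028], [0, 0, 0.028], [0, 0, 0.028], [0, 0, 0], [-0.012, 0, 0], [-0.012, 0, 0], [-0.012, 0, 0], [-0.01, 0, 0], [-0.01, 0, 0], [-0.01, 0, 0], [-0.01, 0, 0], [0, 0, 0]]' --claw '[0, 0, 0, 0, 0, 0, 0, 0, 0, 0, 0, 0, 0, 0]'

```text
t: 26.55
tcp_pos: [0.5156, 0.2582, 0.2507]
tcp_rot: [0.0, 0.708, 0.706, -0.0]
ft_force: [-1.0, -0.3, -0.1]
finger_gap: 0.004
grip_force: 0.0
```

```bash
python3 lid.py
python3 - <<'E'
from h import *
save('top','t7');print(env.look_for('lid_edge','top')[:1])
E
```

```text
tcp [0.5156 0.2582 0.2507] yaw 1.569 q [ 0.26  0.15  1.56 -0.    1.43  0.26]
[{'xy': [240.4, 198.5], 'p': 0.76}]
```

Call:
jog_arm --delta_rot '[[0, 0, 0], [0, 0, 0], [0, 0, 0], [0, 0, 0]]' --translation '[[-0.01, 0, 0], [-0.01, 0, 0], [-0.01, 0, 0], [-0.01, 0, 0]]' --claw '[0, 0, 0, 0]'

```text
t: 26.98
tcp_pos: [0.5153, 0.2194, 0.2506]
tcp_rot: [0.0, 0.707, 0.707, 0.0]
ft_force: [0.2, 2.2, 1.2]
finger_gap: 0.009
grip_force: 1.0
```

Call:
jog_arm --delta_rot '[[0, 0, 0], [0, 0, 0], [0, 0, 0], [0, 0, 0], [0, 0, 0], [0, 0, 0], [0, 0, 0], [0, 0, 0]]' --translation '[[-0.01, 0, 0], [-0.01, 0, 0], [-0.01, 0, 0], [-0.01, 0, 0], [-0.01, 0, 0], [-0.01, 0, 0], [-0.01, 0, 0], [-0.01, 0, 0]]' --claw '[0, 0, 0, 0, 0, 0, 0, 0]'

```text
t: 27.65
tcp_pos: [0.5152, 0.139, 0.2503]
tcp_rot: [0.0, 0.707, 0.707, -0.0]
ft_force: [0.1, 1.8, -1.0]
finger_gap: 0.004
grip_force: 0.7
```

Call:
jog_arm --delta_rot '[[0, 0, 0], [0, 0, 0], [0, 0, 0], [0, 0, 0], [0, 0, 0], [0, 0, 0], [0, 0, 0], [0, 0, 0], [0, 0, 0], [0, 0, 0], [0, 0, 0], [0, 0, 0]]' --translation '[[-0.0075, 0, 0.0036], [-0.0075, 0, 0.0036], [-0.0071, 0, 0.0043], [-0.0071, 0, 0.0043], [-0.0066, 0, 0.005], [-0.0066, 0, 0.005], [-0.006, 0, 0.0056], [-0.006, 0, 0.0056], [-0.0055, 0, 0.0062], [-0.0055, 0, 0.0062], [-0.0048, 0, 0.0068], [-0.0048, 0, 0.0068]]' --claw '[0, 0, 0, 0, 0, 0, 0, 0, 0, 0, 0, 0]'

```text
t: 28.65
tcp_pos: [0.5151, 0.0647, 0.1865]
tcp_rot: [-0.0, 0.707, 0.707, -0.0]
ft_force: [-0.7, 1.1, 0.1]
finger_gap: 0.004
grip_force: 0.4
```

Call:
jog_arm --delta_rot '[[0, 0, 0], [0, 0, 0], [0, 0, 0], [0, 0, 0], [0, 0, 0], [0, 0, 0], [0, 0, 0], [0, 0, 0], [0, 0, 0]]' --translation '[[-0.0041, 0, 0.0071], [-0.0041, 0, 0.0071], [-0.0034, 0, 0.0075], [-0.0034, 0, 0.0075], [-0.0026, 0, 0.0078], [-0.0026, 0, 0.0078], [-0.0019, 0, 0.0081], [-0.0019, 0, 0.0081], [0, 0, 0]]' --claw '[0, 0, 0, 0, 0, 0, 0, 0, 0]'

```text
t: 29.4
tcp_pos: [0.514, 0.0409, 0.1243]
tcp_rot: [-0.001, 0.707, 0.707, -0.001]
ft_force: [-0.2, 0.2, -0.1]
finger_gap: 0.002
grip_force: 0.0
```

Call:
jog_arm --delta_rot '[[0, 0, 0], [0, 0, 0], [0, 0, 0], [0, 0, 0]]' --translation '[[-0.001, 0, 0.004], [0, 0, 0.004], [0, 0, 0.003], [0, 0, 0.002]]' --claw '[0, 0, 0, 0]'

```text
t: 29.73
tcp_pos: [0.5153, 0.0401, 0.1132]
tcp_rot: [0.0, 0.707, 0.707, 0.0]
ft_force: [-0.2, -1.1, 0.5]
finger_gap: 0.003
grip_force: 0.3
```

Call:
jog_arm --delta_rot '[[0, 0, 0], [0, 0, 0], [0, 0, 0], [0, 0, 0]]' --translation '[[0, 0, 0.001], [0, 0, 0.001], [0, 0, 0.001], [0, 0, 0]]' --claw '[0, 0, 0, 0]'

```text
t: 30.07
tcp_pos: [0.5153, 0.0401, 0.1122]
tcp_rot: [-0.0, 0.707, 0.707, -0.0]
ft_force: [-6.9, -0.7, 12.5]
finger_gap: 0.003
grip_force: 6.4
```

The lid is on its stop, with 12.5 N at 101 mm as expected. I'll retreat and check.

Call:
jog_arm --delta_rot '[[0, 0, 0], [0, 0, 0], [0, 0, 0], [0, 0, 0], [0, 0, 0], [0, 0, 0], [0, 0, 0], [0, 0, 0]]' --translation '[[0, 0, -0.01], [0, 0, -0.02], [0, 0, -0.03], [0, 0, -0.03], [0, 0, -0.03], [0, 0, -0.03], [0, 0, 0], [0, 0, 0]]' --claw '[0, 0, 0, 0, 0, 0, 0, 0]'

```text
t: 30.73
tcp_pos: [0.5165, 0.04, 0.2627]
tcp_rot: [0.002, 0.707, 0.707, 0.002]
ft_force: [0.4, 0.1, -0.2]
finger_gap: 0.004
grip_force: 0.0
```

Run:
```python
from h import *
save('side','s8');save('top','t8')
f=lambda l,c:[(np.round(d['xy'],1).tolist(),round(d['p'],2)) for d in env.look_for(l,c)[:2]]
print('lid',f('lid_edge','side'),f('lid_edge','top'),'expected shut edge',proj('side',[.511,.0054,.101]),proj('top',[.511,.0054,.101]))
print('key',f('key','side'),f('key','top'),'timer',f('timer','side'),'drop',f('dropper_a','side'),'box',f('tip_box_b','side'))
print(env.get_obs()['ft_force'],env.get_obs()['t'])
```

```text
lid [([300.8, 183.1], 0.68)] [([276.2, 214.0], 0.93)] expected shut edge [[311.33297445 198.24467964]] [[316.04139726 209.31714374]]
key [([370.4, 300.1], 0.77)] [([451.4, 221.3], 0.68)] timer [([336.1, 265.0], 0.95)] drop [([362.9, 220.9], 0.43)] box [([244.7, 144.6], 0.75)]
[0.48425935 0.65070819 0.27103577] 31.1833
```

```bash
python3 -c "
from h import *
print(env.hand_in())"
```

```text
the job is handed in; nothing more can be done
None
```

The job is handed in at about 31 s, and the judge returned no verdict: the screw was turned until torque rose and it stopped sinking, the key stands released in its caddy, the lid was pressed onto its stop, and the timer, droppers and tip box showed no sign of having moved.

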